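# Check weight from its pocket to the scale

## Task

We are checking the bench scale. Take the steel check weight with the wide, flat-topped round knob by its knob, draw it straight out of its tight pocket in the sloping wooden rack, and set it down gently, standing upright, in the middle of the scale's weighing platform. Leave the other two weights in their pockets and do not disturb the things standing around.

Things in the scene. Friction and masses are not known exactly. Their poses are not given: they have to be found in the camera images.
- disc_weight_knob (a point): Centre of the knob of the weight to be moved: a steel knob 30 mm across and 18 mm high, round, upright-sided, flat-topped. The point is on the weight's axis, 71 mm above its underside; z runs along that axis, out through the knob. In the pocket only stem and knob stand out, leaning 25 degrees: the knob's centre is 25 mm out from the sloping face.
- ball_weight_knob (a point): Centre of the ball knob (24 mm across) of a second weight, to be left in its pocket; same body, stem and axes as the first.
- bar_weight_knob (a point): Point in the bar knob (12 x 34 x 14 mm, a crossbar) of a third weight, to be left in its pocket; same body, stem and axes as the first; point 71 mm above its underside, on its axis.
- weight_rack: Wooden rack, fixed: base 116 x 270 x 10 mm, on it a block with a face sloping 25 degrees, about 96 mm high at the back. Three round pockets 80 mm apart along its y axis, 48.5 mm across, 46 mm deep, square to the face: their axes lean 25 degrees from vertical, upper end towards the rack's own -x. Origin: middle of the underside; x to the back, z up.
- platform_middle (a point): Middle of the top face of the scale's flat weighing platform (190 mm along x, 133 mm along y), 48 mm above the bench; the platform gives about 1 mm under load. The scale (210 x 270 mm, fixed) has its keys and display beyond the platform's +y side; z up.
- scale: The bench scale as a whole (cream plastic, light platform on one half); origin in the middle of its underside, axes as for the platform.
- disc_weight: The weight to be moved: steel, round body 46 mm across and 44 mm high, on it a 12 mm stem and the knob; 80 mm high in all, about 0.5 kg. It starts in any one of the rack's three pockets. Origin: middle of its underside; z along its axis towards the knob.
- jar: Small bystander jar, 40 mm across, 105 mm high, upright; origin at the middle of its underside. Not to be disturbed.
- measure: Bystander tape measure, 67 x 79 x 33 mm; origin at the middle of its underside. Not to be disturbed.
- cup: Bystander clear plastic cup, 78 mm across, 68 mm high; origin at the middle of its underside. Not to be disturbed.

How it is judged:
By the outcome, as a careful person would: the job done as asked, in the order asked, and still so for the second after the job is handed in, with the robot touching nothing.
It also fails if it takes over 51 s, if anything falls off the work surface, if the arm or the gripper's body presses on something with over 40 N, if the wrist force passes 120 N, or if a joint passes its speed limit or range.

## Robot

A 6-joint arm with a two-finger parallel gripper is mounted at the origin on a cart in front of the work surface, level with it; the furniture and walls round the work are solid. World frame = base frame: x ahead of the robot, y to its left, z up, the work surface at z = 0. Lengths are in m, angles in rad, forces in N, time in s.
With the tool pointing down it reaches from about 0.4 to 0.925 m from the base axis. Payload 12.5 kg.
Tool frame: the origin (TCP) lies between the finger pads; the fingertips stand 14 mm ahead of it and the grasp point (between the pads) lies 5 mm behind it; z points along the fingers, y is the line along which they close (so a half turn about z gives the same grasp; the last joint's range is limited). The gripper opens to 95 mm and grips with 3 to 60 N. Pads are 20 mm wide; open, the fingers measure 119 mm over their backs; the gripper's body (75 mm by 180 mm) begins 59 mm behind the grasp point.
Start: joints at [-1.27, 0.491, 1.559, -0, 1.092, -0.106], TCP at [0.247, -0.574, 0.229] pointing down, gripper open.
Joint ranges: [-3.1, 3.1], [-0.84, 2.19], [0.05, 2.79], [-1.13, 4.28], [0.06, 2.93], [-2.69, 2.69]. Speed limits (rad/s): [2.22, 2.22, 2.79, 3.14, 3.14, 3.14].

## Interface

Orientations are given as a unit quaternion [x, y, z, w].
In Python, from plant import ctrl gives the robot as it stands.
- The arm moves only by the shell command python3 -m pendant 'ROWS'. ROWS is JSON, a list that holds one entry, the list of rows, each a list of 5 numbers: the closure, from 0 (fully open) to 1 (shut), then the shift along the tool's x, y, z in mm, then the turn about the tool's z in degrees. A call has 1 to 8 rows; each row shifts and turns the commanded pose from where the row before left it, along the tool's axes as they then stand; what a row does not reach is not made up. A row lasts 1/8 s, in which the tool goes at most 62.5 mm and 10.7 degrees, less where a joint would pass 70% of its speed; a pose out of reach is approached as far as the arm can. A call is refused whole if a number of a shift passes 62.5 or a number of a turn 10.7, either way. A call with a gripper value outside its range is refused whole. The fingers move at their own pace and stop on an object; the grip force is fixed at half the most. Time passes only in rows, so rows that do not move let the fingers close. It gives the time, the measured TCP pose, the force, the opening and the grip force at its end, in the units of the state.
- ctrl.sense(): the state, without advancing time (a new reading comes with each control period).
- ctrl.read_camera(name): name is "side" or "top"; returns (picture, depth): 480x640x3 uint8, red, green, blue; 480x640 float32, m along the optical axis (not along the pixel's ray), 0 where there is no reading.
- ctrl.calibration(name): a dict with "mtx" (3x3 intrinsics, pixels), "dist_coeffs" ([k1, k2, p1, p2, k3] as OpenCV has them; the pictures are not rectified), "extrinsics" (4x4, takes a point from camera to world coordinates). Camera axes: x right, y down, z forward; pixel columns grow to the right and rows downward; lengths in m; the calibration is good to about 2 mm. A picture is of the moment at which its call begins. calibration takes no time and is no camera call.
- ctrl.finish_job(): hands the job in; it is judged then, once.
Trained networks look in the newest picture that a camera, given by its name, has taken for a name from the list of things; names that differ only in an ending like _2 or _b are one class to them, and where a whole thing is asked for, a point or a joint stands for the part that bears it (a point fixed in the world has none). Each returns a list of dicts, best first, with "score" (0 to 1); they miss things now and then, are a little off and sometimes report something else, mostly with a low value. They report only what shows in the picture. A call takes as long as a camera call.
- ctrl.look_for(camera, target): "position" ([column, row] in pixels, amid what is visible of it).
- ctrl.regions_of(camera, target): "mask" (480x640 bool, what is visible of it) and "position" ([column, row] in pixels, amid what is visible of it).
- ctrl.mark_of(camera, target): "position" ([column, row] in pixels: a listed point, or the origin of a listed thing).
The state is a dict: "time_s": time; "joints": joint angles; "dq": joint speeds; "joint_torque": joint torques, N m; "tcp_pos": TCP position; "ee_rot": TCP orientation; "contact_force": force on the tool from outside, world axes, zero at the start; "ft_torque": the same for the moment, N m; "finger_gap": opening from 0.0 (shut) to 1.0 (fully open); "finger_force": force on a finger pad.
Only numpy, scipy, OpenCV 4.12 (cv2) and the standard library are available. Lean on these libraries where they do the work, as an engineer would, in place of code of your own. Each camera call takes 0.05 s, during which the arm holds its last target. There are 200 camera calls.

## Working session

There is one attempt and no reset: what is moved stays moved. The work goes in short steps, Python scripts to look and compute and a shell command to move; the robot and the scene stay as the last step left them, time stands still between calls to the robot, and variables do not carry over. Pictures are saved under pics/ and viewed, at most 10 in all, crops included, and the job is handed in when it is done.

```bash
mkdir -p pics
cat > h.py <<'E'
import numpy as np, cv2
from plant import ctrl
from scipy.spatial.transform import Rotation as R
def world(cam,px,depth=None,d=None,z=None):
    c=ctrl.calibration(cam);K=np.array(c["mtx"],float);T=np.array(c["extrinsics"],float)
    p=np.array(px,float).reshape(-1,1,2)
    n=cv2.undistortPoints(p,K,np.array(c["dist_coeffs"],float)).reshape(-1,2)
    r=np.c_[n,np.ones(len(n))]
    if z is not None:
        w=r@T[:3,:3].T; s=(z-T[2,3])/w[:,2:]; return T[:3,3]+w*s
    if d is None:
        d=depth[p[:,0,1].round().astype(int),p[:,0,0].round().astype(int)]
    return (r*np.reshape(d,(-1,1)))@T[:3,:3].T+T[:3,3]
def cloud(cam,mask,depth):
    v,u=np.nonzero(mask&(depth>0)); return world(cam,np.c_[u,v],depth)
E
python3 - <<'E'
from h import *
for cam in("top","side"):
    im,d=ctrl.read_camera(cam); cv2.imwrite(f"pics/{cam}0.png",im[:,:,::-1]); np.save(f"{cam}0.npy",d)
    print(cam,np.array(ctrl.calibration(cam)["extrinsics"]).round(3).tolist())
    for t in["disc_weight_knob","ball_weight_knob","bar_weight_knob","weight_rack","platform_middle","scale","jar","measure","cup"]:
        for q in ctrl.mark_of(cam,t)[:2]:
            print(t,round(q["score"],2),np.round(q["position"],1),world(cam,[q["position"]],d).round(3)[0])
s=ctrl.sense();print(s["tcp_pos"],s["ee_rot"],s["time_s"],s["contact_force"])
E
```

```text
top [[0.022, -0.997, 0.069, 0.444], [-1.0, -0.023, -0.004, -0.044], [0.006, -0.069, -0.998, 1.383], [0.0, 0.0, 0.0, 1.0]]
disc_weight_knob 0.75 [390.6 213.8] [ 0.568 -0.193  0.115]
ball_weight_knob 0.77 [358.  198.9] [ 0.598 -0.126  0.109]
ball_weight_knob 0.68 [173.8 247.1] [0.492 0.262 0.05 ]
bar_weight_knob 0.88 [317.6 178.4] [ 0.642 -0.042  0.086]
weight_rack 0.81 [354.9 195.4] [ 0.604 -0.119  0.112]
platform_middle 0.69 [176.7 246.9] [0.493 0.257 0.045]
scale 0.62 [153.3 250.2] [0.485 0.306 0.045]
jar 0.67 [480.9 218.6] [ 0.566 -0.39   0.07 ]
measure 0.56 [289.2 297.2] [0.391 0.013 0.036]
cup 0.92 [466.4 303. ] [ 0.385 -0.376  0.005]
side [[-0.939, -0.146, 0.31, 0.029], [-0.343, 0.389, -0.855, 1.314], [0.004, -0.91, -0.415, 0.756], [0.0, 0.0, 0.0, 1.0]]
disc_weight_knob 0.58 [325.7 216.4] [ 0.56  -0.184  0.108]
ball_weight_knob 0.6 [302.8 222.6] [ 0.606 -0.114  0.108]
bar_weight_knob 0.46 [285.6 232.7] [ 0.628 -0.042  0.103]
bar_weight_knob 0.45 [398. 235.] [ 0.373 -0.341  0.011]
weight_rack 0.86 [304.4 251.9] [ 0.594 -0.095  0.026]
weight_rack 0.61 [289.  312.5] [0.493 0.255 0.044]
platform_middle 0.97 [290.7 312. ] [0.488 0.256 0.047]
scale 0.82 [280.9 343.9] [0.463 0.371 0.039]
scale 0.6 [292.3 312. ] [0.485 0.254 0.046]
jar 0.66 [340.4 221.7] [ 0.583 -0.397  0.004]
measure 0.77 [363.3 290.9] [0.37  0.06  0.022]
cup 0.81 [400.2 233.6] [ 0.367 -0.347  0.014]
[ 0.24733687 -0.57399071  0.22868046] [9.79384580e-01 2.02004554e-01 1.23098321e-05 6.12743815e-05] 1.0 [0.12461416 0.42939842 0.76103694]
```

View pics/top0.png

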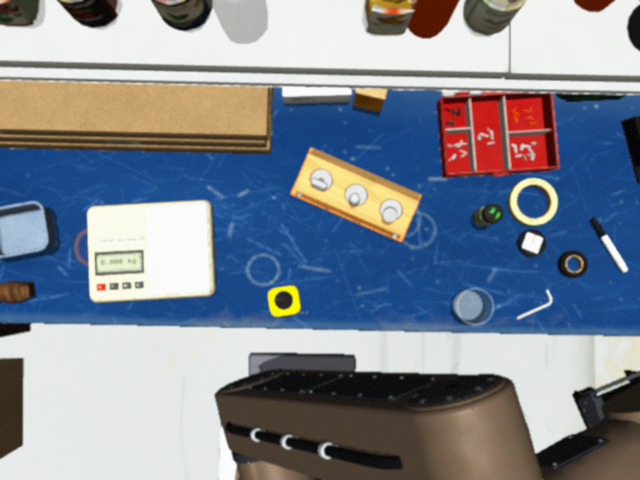

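View pics/side0.png

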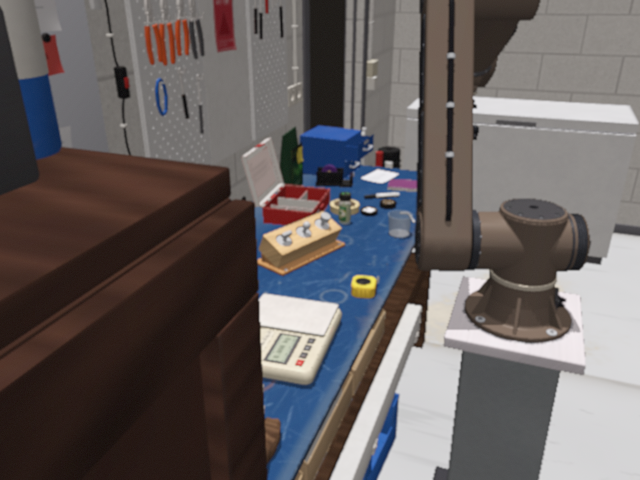

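The top view shows the rack with its knobs at about (320,180), (356,197) and (391,212), and the last looks like the disc. The platform is the right half of the scale, around (180,250). The side view agrees. I'll refine the geometry next.

Run:
```python
from h import *
im,d=ctrl.read_camera("top")
ds=np.median([d]+[ctrl.read_camera("top")[1] for _ in range(4)],axis=0)
cv2.imwrite("pics/crop1.png",cv2.resize(im[135:255,280:440,::-1],None,fx=5,fy=5,interpolation=cv2.INTER_CUBIC))
m=ctrl.regions_of("top","weight_rack")[0]["mask"]
P=cloud("top",m,ds); 
# face plane ransac
rng=np.random.default_rng(0);best=None
for _ in range(2000):
    a=P[rng.choice(len(P),3,0)];n=np.cross(a[1]-a[0],a[2]-a[0])
    if np.linalg.norm(n)<1e-6: continue
    n/=np.linalg.norm(n); n*=np.sign(n[2])
    if not .8<n[2]<.97: continue
    i=abs((P-a[0])@n)<.003
    if best is None or i.sum()>best.sum():best=i
F=P[best];c=F.mean(0);n=np.linalg.svd(F-c,full_matrices=False)[2][2];n*=np.sign(n[2])
print("face",len(P),best.sum(),c.round(4),n.round(3),np.degrees(np.arccos(n[2])),"yaw x",np.degrees(np.arctan2(-n[1],-n[0])))
v,u=np.nonzero(m);print("pixrect",cv2.minAreaRect(np.c_[u,v].astype(np.float32)))
r=cv2.minAreaRect(P[:,:2].astype(np.float32));print("rect",r, "z",P[:,2].min(),P[:,2].max())
for t in["disc_weight_knob","ball_weight_knob","bar_weight_knob"]:
    q=ctrl.regions_of("top",t)[0];C=cloud("top",q["mask"],ds);h=(C-c)@n
    print(t,round(q["score"],2),q["position"],len(C),C.mean(0).round(4),"h",h.round(3).max(),np.median(h).round(4), "mark on knob z:",[world("top",[ctrl.mark_of("top",t)[0]["position"]],z=z)[0].round(4).tolist() for z in (.1,.11)])
    K=C[h>.028];print("  top pts",len(K),K.mean(0).round(4), ((K.mean(0)-c)@n).round(4))
q=ctrl.regions_of("top","scale")[0]["mask"];S=cloud("top",q,ds);S=S[S[:,2]>.03]
print("scale",cv2.minAreaRect(S[:,:2].astype(np.float32)),np.median(S[:,2]))
for cam in("top","side"):
    for _ in range(2):
        ctrl.read_camera(cam);print(world(cam,[ctrl.mark_of(cam,"platform_middle")[0]["position"]],z=.048).round(4))
```

```text
face 5323 3339 [ 0.6111 -0.1218  0.0803] [-0.392  0.16   0.906] 25.052481943174094 yaw x -22.178634430927822
pixrect ((355.1293640136719, 194.19827270507812), (122.5089111328125, 52.785186767578125), 23.198591232299805)
rect ((0.6215205788612366, -0.126310795545578), (0.2733507752418518, 0.11905170232057571), 67.94220733642578) z -0.002250866149569708 0.10491415930766324
disc_weight_knob 0.87 [390.7, 207.2] 376 [ 0.5788 -0.1939  0.0955] h 0.037 0.001 mark on knob z: [[0.5699, -0.2006, 0.1], [0.5689, -0.1993, 0.11]]
  top pts 163 [ 0.5676 -0.1906  0.111 ] 0.0338
ball_weight_knob 0.91 [356.4, 197.1] 330 [ 0.6103 -0.1217  0.09  ] h 0.04 -0.001 mark on knob z: [[0.5995, -0.1205, 0.1], [0.5983, -0.1199, 0.11]]
  top pts 90 [ 0.5982 -0.1168  0.1112] 0.0338
bar_weight_knob 0.82 [319.9, 178.6] 350 [ 0.64   -0.0476  0.0884] h 0.033 -0.001 mark on knob z: [[0.3882, -0.3535, 0.1], [0.3886, -0.3511, 0.11]]
  top pts 78 [ 0.6289 -0.0428  0.1071] 0.0299
scale ((0.48515456914901733, 0.31672975420951843), (0.20859654247760773, 0.2686466872692108), 4.465930938720703) 0.0422072799043014
[[0.4981 0.2604 0.048 ]]
[[0.4924 0.2624 0.048 ]]
[[0.4882 0.2543 0.048 ]]
[[0.4883 0.2614 0.048 ]]
```

View pics/crop1.png

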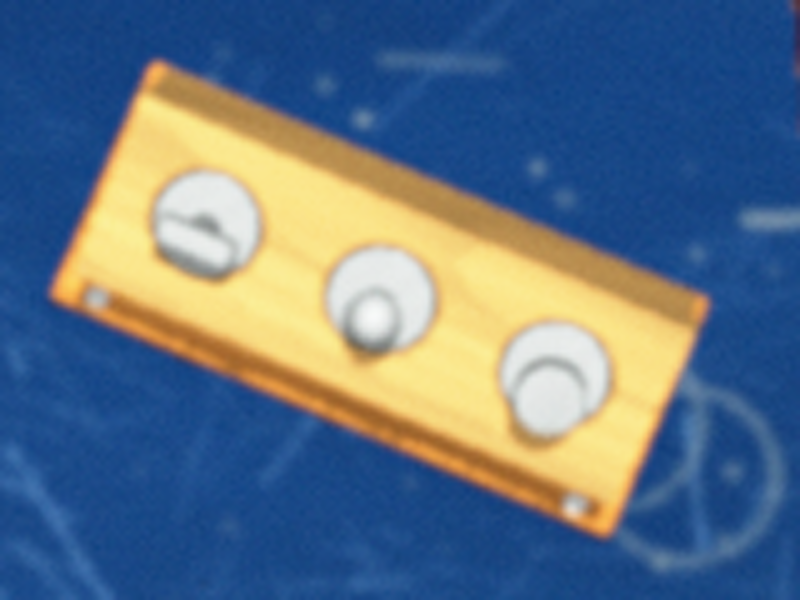

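The crop confirms it: the flat-topped disc knob is in the right pocket at crop (550,397), image (390,214). The ball and bar knobs are in the other two pockets. The knob centre works out to (0.571, -0.192, 0.103), rack yaw -22.1°, platform middle (0.490, 0.259).

```bash
python3 -m pendant '[[[0,28,-14,0,0],[0,28,-14,0,0],[0,28,-14,0,0],[0,28,-14,0,0],[0,28,-14,0,0],[0,28,-14,0,0],[0,28,-14,0,0],[0,28,-14,0,0]]]'; python3 -m pendant '[[[0,28,-14,0,0],[0,28,-14,0,0],[0,28,-14,0,0],[0,28,-14,0,0],[0,28,-14,0,0],[0,28,-14,0,0],[0,28,-14,0,0],[0,28,-14,0,0]]]'; python3 -m pendant '[[[0.2,0,0,0,9],[0.2,0,0,0,9],[0.2,0,0,0,9],[0.2,0,0,0,9],[0.2,0,0,0,9],[0.2,0,0,0,0],[0.2,0,0,0,0]]]'
cat >> h.py <<'E'
def err(p):
    s=ctrl.sense();r=R.from_quat(s["ee_rot"]);
    print("t",s["time_s"],"tcp",np.round(s["tcp_pos"],4),"xyaw",np.degrees(np.arctan2(*r.as_matrix()[[1,0],0])).round(2),"tool z",r.as_matrix()[:,2].round(3),"shift mm",(r.inv().apply(np.array(p)-s["tcp_pos"])*1000).round(1),"F",np.round(s["contact_force"],1),"gap",s["finger_gap"],s["finger_force"])
E
python3 -c "
from h import *
err([.5713,-.192,.101]);print(ctrl.sense()['joints'])"
```

```text
time_s: 3.2
tcp_pos: [0.4093, -0.3817, 0.2287]
ee_rot: [0.979, 0.202, 0.0, 0.0]
contact_force: [0.6, 0.4, 0.2]
finger_gap: 1.002
finger_force: 0.0
time_s: 4.2
tcp_pos: [0.5708, -0.1902, 0.2287]
ee_rot: [0.979, 0.202, 0.0, 0.0]
contact_force: [0.4, -0.2, -0.2]
finger_gap: 1.002
finger_force: 0.0
time_s: 5.08
tcp_pos: [0.5701, -0.191, 0.2286]
ee_rot: [0.982, -0.186, 0.0, 0.0]
contact_force: [0.5, -0.2, -0.5]
finger_gap: 0.799
finger_force: 0.0
t 5.075 tcp [ 0.5701 -0.191   0.2286] xyaw -21.5 tool z [ 0. -0. -1.] shift mm [  1.4   0.5 127.6] F [ 0.5 -0.2 -0.5] gap 0.7986777645434451 0.0
[-4.33077761e-01  4.57009453e-01  1.61938728e+00 -6.70263728e-05
  1.06512976e+00  1.51291976e+00]
```

```bash
python3 -m pendant '[[[0.2,1,0,30,0.6],[0.2,0,0.5,30,0],[0.2,0,0,30,0],[0.2,0,0,15,0],[0.2,0,0,10,0],[0.2,0,0,8,0],[0.2,0,0,4,0],[0.2,0,0,0,0]]]'
python3 - <<'E'
from h import *
err([.5713,-.192,.101])
im,d=ctrl.read_camera("side");cv2.imwrite("pics/s2.png",cv2.resize(im[150:270,240:400,::-1],None,fx=5,fy=5,interpolation=cv2.INTER_CUBIC))
E
```

```text
time_s: 6.08
tcp_pos: [0.571, -0.1919, 0.1018]
ee_rot: [0.981, -0.193, 0.0, 0.0]
contact_force: [0.3, -0.2, -0.1]
finger_gap: 0.798
finger_force: 0.0
t 6.075 tcp [ 0.571  -0.1919  0.1018] xyaw -22.28 tool z [ 0. -0. -1.] shift mm [ 0.3 -0.   0.8] F [ 0.3 -0.2 -0.1] gap 0.7981690060460712 0.0
```

View pics/s2.png

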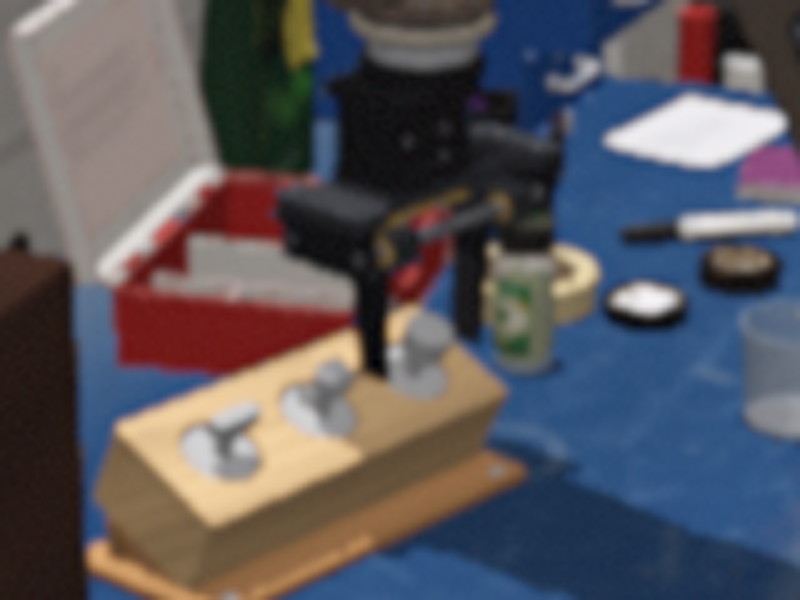

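The side crop shows the fingers straddling the disc knob at crop (428,340), with the tips at (372,370) and (467,335). The knob may sit slightly towards -x of the finger midline, so I'll check that numerically.

Run:
```python
from h import *
def proj(cam,p):
    c=ctrl.calibration(cam);T=np.linalg.inv(np.array(c["extrinsics"]))
    return cv2.projectPoints(np.array([p],float),cv2.Rodrigues(T[:3,:3])[0],T[:3,3],np.array(c["mtx"],float),np.array(c["dist_coeffs"],float))[0].ravel()
s=ctrl.sense();t=np.array(s["tcp_pos"]);r=R.from_quat(s["ee_rot"]).as_matrix()
for n,p in[("knob est",[.5713,-.192,.1028]),("grasp pt",t-r[:,2]*.005),("tip near",t+r[:,2]*.014-r[:,1]*.043),("tip far",t+r[:,2]*.014+r[:,1]*.043)]:
    q=proj("side",p);print(n,q.round(1),"crop",((q-[240,150])*5).round())
for _ in range(3):
    im,d=ctrl.read_camera("side");print([(x["score"],np.round(x["position"],1)) for x in ctrl.mark_of("side","disc_weight_knob")[:1]])
for t in["disc_weight_knob"]:
    q=ctrl.regions_of("side",t)[0];C=cloud("side",q["mask"],d);C=C[C[:,2]>.085];print(q["position"],len(C),C.mean(0),C.min(0),C.max(0))
f=r.T
print("1mm x ->",proj("side",np.array([.5713,-.192,.1028])+r[:,0]*.01)-proj("side",[.5713,-.192,.1028]),"10mm")
```

```text
knob est [323.1 216.5] crop [416. 332.]
grasp pt [323.2 215.2] crop [416. 326.]
tip near [313.4 225.2] crop [367. 376.]
tip far [332.6 217.1] crop [463. 335.]
[(0.67, array([291.5, 312.4]))]
[(0.54, array([325.5, 215.7]))]
[(0.63, array([324.2, 216. ]))]
[304.9, 230.8] 55 [ 0.59611892 -0.11105706  0.10155358] [ 0.58463733 -0.13103911  0.08511968] [ 0.61854664 -0.10179265  0.11172695]
1mm x -> [-2.47060512 -0.86067787] 10mm
```

```bash
python3 -m pendant '[[[0.4,-2,0,1,0],[0.55,0,0,0,0],[0.6,0,0,0,0],[0.6,0,0,0,0]]]';python3 -m pendant '[[[0.7,0,0,0,0],[0.7,0,0,0,0]]]';python3 -m pendant '[[[1,0,0,0,0],[1,0,0,0,0]]]'
```

```text
time_s: 6.98
tcp_pos: [0.569, -0.1911, 0.1006]
ee_rot: [0.981, -0.193, 0.0, 0.0]
contact_force: [-0.1, 0.2, 1.1]
finger_gap: 0.438
finger_force: 0.0
time_s: 7.22
tcp_pos: [0.5689, -0.1912, 0.1006]
ee_rot: [0.981, -0.193, -0.0, 0.0]
contact_force: [-1.2, -1.4, 0.1]
finger_gap: 0.31
finger_force: 18.0
time_s: 7.48
tcp_pos: [0.5689, -0.1912, 0.1006]
ee_rot: [0.981, -0.193, -0.0, 0.0]
contact_force: [-2.2, -2.1, 0.2]
finger_gap: 0.308
finger_force: 30.0
```

The grip is on the full diameter with little side force. Now drawing it out along the 25° axis.

```bash
python3 -m pendant '[[[1,-1.4,0,-3,0],[1,-1.4,0,-3,0],[1,-1.4,0,-3,0],[1,-1.4,0,-3,0]]]';python3 -m pendant '[[[1,-2.8,0,-6,0],[1,-2.8,0,-6,0],[1,-2.8,0,-6,0],[1,-2.8,0,-6,0]]]';python3 -m pendant '[[[1,-2.8,0,-6,0],[1,-2.8,0,-6,0],[1,-2.8,0,-6,0],[1,-2.8,0,-6,0],[1,0,0,0,0]]]'
python3 - <<'E'
from h import *
err([.49,.259,.25])
im,d=ctrl.read_camera("side");cv2.imwrite("pics/s3.png",cv2.resize(im[150:270,240:400,::-1],None,fx=5,fy=5,interpolation=cv2.INTER_CUBIC))
E
```

```text
time_s: 7.98
tcp_pos: [0.5637, -0.1888, 0.1128]
ee_rot: [0.981, -0.193, -0.0, -0.0]
contact_force: [0.2, -0.4, -5.5]
finger_gap: 0.303
finger_force: 30.0
time_s: 8.48
tcp_pos: [0.5533, -0.1846, 0.1372]
ee_rot: [0.981, -0.193, 0.0, 0.0]
contact_force: [0.3, 0.1, -5.7]
finger_gap: 0.309
finger_force: 30.0
time_s: 9.1
tcp_pos: [0.5431, -0.1805, 0.1612]
ee_rot: [0.981, -0.193, 0.0, 0.0]
contact_force: [-0.5, -0.6, -5.4]
finger_gap: 0.31
finger_force: 30.0
t 9.1 tcp [ 0.5431 -0.1805  0.1612] xyaw -22.29 tool z [ 0.001 -0.    -1.   ] shift mm [-215.8 -386.5  -89.1] F [-0.5 -0.6 -5.4] gap 0.31038346414619145 29.999055792577565
```

View pics/s3.png

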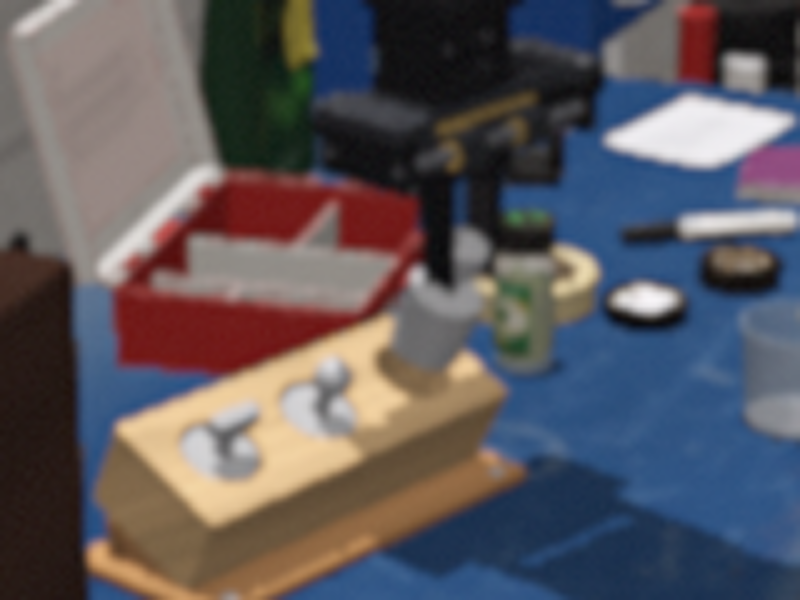

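The side crop shows the disc weight fully clear of its pocket, body at (430,330), still leaning in the grip. The other two weights haven't moved. Lifting and carrying it across now.

```bash
python3 -m pendant '[[[1,0,0,-15,0],[1,0,0,-20,0],[1,0,0,-20,0],[1,0,0,-20,0],[1,0,0,-10,0]]]';python3 -m pendant '[[[1,-8,-12,0,0],[1,-16,-26,0,0],[1,-16,-28,0,0],[1,-16,-28,0,0],[1,-16,-28,0,0],[1,-16,-28,0,0],[1,-16,-28,0,0],[1,-16,-28,0,0]]]'; python3 -m pendant '[[[1,-16,-28,0,0],[1,-16,-28,0,0],[1,-16,-28,0,0],[1,-16,-28,0,0],[1,-16,-28,0,0],[1,-16,-26,0,0],[1,-10,-12,0,0],[1,0,0,0,0]]]'
python3 - <<'E'
from h import *
T=np.array([.49,.259,.0]);x=np.array([np.cos(np.radians(-22.3)),np.sin(np.radians(-22.3)),0])
err(T-.032*x+[0,0,.12]); print(ctrl.sense()["joints"])
im,d=ctrl.read_camera("side");cv2.imwrite("pics/s4.png",cv2.resize(im[190:390,220:420,::-1],None,fx=3,fy=3,interpolation=cv2.INTER_CUBIC))
E
```

```text
time_s: 9.78
tcp_pos: [0.5434, -0.1806, 0.2473]
ee_rot: [0.981, -0.193, 0.001, 0.0]
contact_force: [0.0, -0.9, -6.3]
finger_gap: 0.307
finger_force: 30.0
time_s: 10.78
tcp_pos: [0.5091, 0.0574, 0.2449]
ee_rot: [0.981, -0.193, -0.001, 0.0]
contact_force: [-0.3, -0.2, -5.3]
finger_gap: 0.303
finger_force: 30.0
time_s: 11.78
tcp_pos: [0.4787, 0.2613, 0.245]
ee_rot: [0.981, -0.192, -0.0, 0.0]
contact_force: [-0.1, 0.1, -5.6]
finger_gap: 0.308
finger_force: 30.0
t 11.775 tcp [0.4787 0.2613 0.245 ] xyaw -22.2 tool z [-0.001 -0.001 -1.   ] shift mm [-20.6  -2.3 125.1] F [-0.1  0.1 -5.6] gap 0.3084383370274477 29.999254890717566
[ 3.78500805e-01  3.60993727e-01  1.73323087e+00 -8.05116126e-05
  1.04854788e+00  2.33673479e+00]
```

View pics/s4.png

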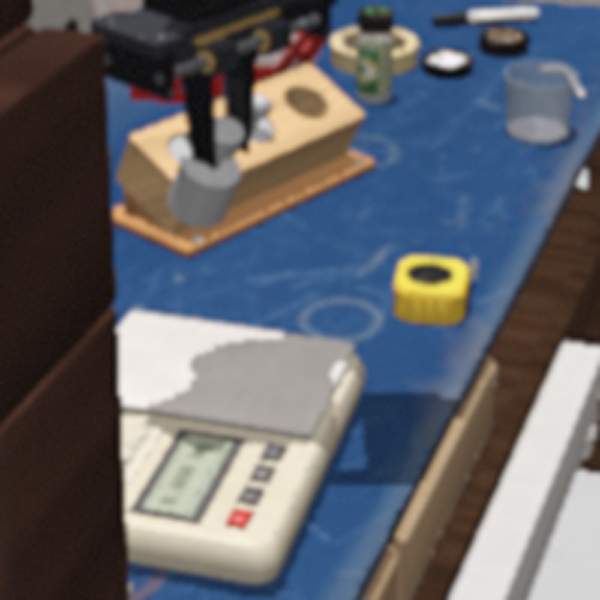

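The side crop shows the weight at (205,185), held over the scale with the same lean. I'll lower it until the low rim touches, then rock it upright.

```bash
python3 -m pendant '[[[1,-7,-1,20,0],[1,-7,-1,25,0],[1,-7,0,25,0],[1,0,0,25,0],[1,0,0,12,0],[1,0,0,6,0],[1,0,0,3,0],[1,0,0,0,0]]]';for i in 1 2 3 ; do :; done; python3 -m pendant '[[[1,0,0,1,0],[1,0,0,0,0]]]'; python3 -m pendant '[[[1,0,0,1,0],[1,0,0,0,0]]]';python3 -m pendant '[[[1,0,0,1,0],[1,0,0,0,0]]]'
```

```text
time_s: 12.82
tcp_pos: [0.4612, 0.2704, 0.13]
ee_rot: [0.981, -0.193, 0.0, -0.0]
contact_force: [-0.2, 0.5, -5.8]
finger_gap: 0.307
finger_force: 30.0
time_s: 13.08
tcp_pos: [0.461, 0.2704, 0.1288]
ee_rot: [0.981, -0.193, 0.0, -0.0]
contact_force: [-0.2, -0.3, -5.5]
finger_gap: 0.31
finger_force: 30.0
time_s: 13.32
tcp_pos: [0.4609, 0.2704, 0.1275]
ee_rot: [0.981, -0.193, -0.0, 0.0]
contact_force: [-0.9, 0.0, -5.1]
finger_gap: 0.305
finger_force: 30.0
time_s: 13.58
tcp_pos: [0.4609, 0.2703, 0.1265]
ee_rot: [0.981, -0.193, -0.0, 0.0]
contact_force: [-0.2, -0.0, -5.7]
finger_gap: 0.301
finger_force: 30.0
```

```bash
for i in 1; do python3 -m pendant '[[[1,0,0,2,0],[1,0,0,0,0]]]'; python3 -m pendant '[[[1,0,0,1.5,0],[1,0,0,0,0]]]';python3 -m pendant '[[[1,0,0,1.5,0],[1,0,0,0,0]]]';python3 -m pendant '[[[1,0,0,1,0],[1,0,0,0,0]]]'; done | grep -E "tcp_pos|contact"
```

```text
tcp_pos: [0.4609, 0.2703, 0.1244]
contact_force: [0.2, 0.5, -4.9]
tcp_pos: [0.4609, 0.2703, 0.123]
contact_force: [-0.1, -0.2, -5.8]
tcp_pos: [0.4609, 0.2703, 0.1215]
contact_force: [0.6, 0.4, -5.5]
tcp_pos: [0.461, 0.2703, 0.1205]
contact_force: [0.7, -0.6, -6.0]
```

```bash
for i in 1; do python3 -m pendant '[[[1,0,0,1,0],[1,0,0,0,0]]]'; python3 -m pendant '[[[1,0,0,1,0],[1,0,0,0,0]]]';python3 -m pendant '[[[1,0,0,1,0],[1,0,0,0,0]]]';python3 -m pendant '[[[1,0,0,0.7,0],[1,0,0,0,0]]]'; done | grep -E "tcp_pos|contact"
```

```text
tcp_pos: [0.461, 0.2704, 0.1196]
contact_force: [-0.3, 0.1, -4.3]
tcp_pos: [0.4611, 0.2704, 0.1189]
contact_force: [-0.6, -0.3, 1.7]
tcp_pos: [0.4613, 0.2705, 0.1186]
contact_force: [-1.7, -2.1, 10.5]
tcp_pos: [0.4615, 0.2706, 0.1185]
contact_force: [-4.8, -0.7, 17.9]
```

```bash
for i in 1; do python3 -m pendant '[[[1,1,0,-0.2,0],[1,1,0,-0.2,0],[1,1,0,-0.2,0],[1,1,0,-0.2,0]]]'; python3 -m pendant '[[[1,1.5,0,-0.2,0],[1,1.5,0,-0.1,0],[1,1.5,0,0,0],[1,0,0,0,0]]]';python3 -m pendant '[[[1,2,0,0.1,0],[1,2,0,0.1,0],[1,2,0,0.1,0],[1,0,0,0,0]]]'; done | grep -E "tcp_pos|contact"
python3 - <<'E'
from h import *
err([.49,.259,.11])
im,d=ctrl.read_camera("side");cv2.imwrite("pics/s5.png",cv2.resize(im[220:340,240:360,::-1],None,fx=5,fy=5,interpolation=cv2.INTER_CUBIC))
E
```

```text
tcp_pos: [0.4651, 0.2691, 0.1189]
contact_force: [-3.0, 0.3, 11.4]
tcp_pos: [0.4694, 0.2674, 0.1191]
contact_force: [-2.7, 0.6, 9.7]
tcp_pos: [0.4752, 0.2652, 0.1188]
contact_force: [-1.6, -0.7, 9.9]
t 17.075 tcp [0.4752 0.2652 0.1188] xyaw -22.3 tool z [ 0.002  0.001 -1.   ] shift mm [16.   0.1  8.8] F [-1.6 -0.7  9.9] gap 0.30441552516258985 30.00139194075018
```

View pics/s5.png

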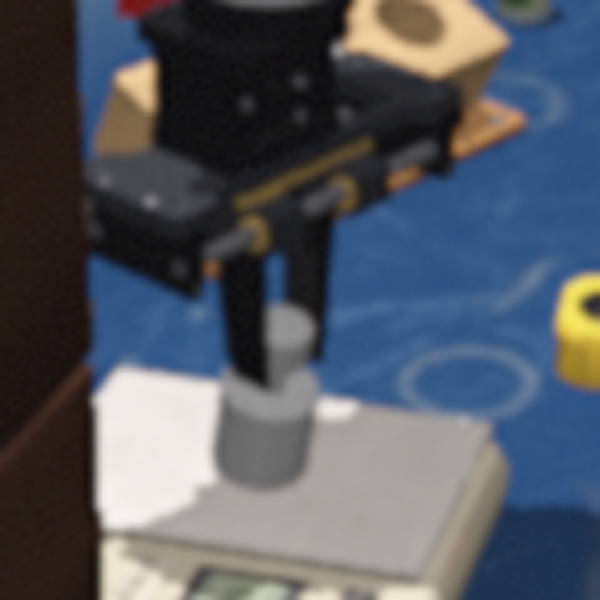

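The side crop shows the weight rocking upright on its rim at (265,420), on the platform. I'll continue along the arc.

```bash
for i in 1; do python3 -m pendant '[[[1,2,0,0.2,0],[1,2,0,0.25,0],[1,0,0,0,0]]]'; python3 -m pendant '[[[1,2,0,0.35,0],[1,2,0,0.4,0],[1,0,0,0,0]]]';python3 -m pendant '[[[1,2,0,0.4,0],[1,2,0,0.5,0],[1,0,0,0,0]]]';python3 -m pendant '[[[1,1.5,0,0.4,0],[1,1.5,0,0.4,0],[1,0,0,0,0]]]'; done | grep -E "tcp_pos|contact"
python3 - <<'E'
from h import *
err([.49,.259,.11])
im,d=ctrl.read_camera("side");cv2.imwrite("pics/s6.png",cv2.resize(im[220:340,240:360,::-1],None,fx=5,fy=5,interpolation=cv2.INTER_CUBIC))
E
```

```text
tcp_pos: [0.479, 0.2636, 0.1183]
contact_force: [-0.2, -0.3, 9.3]
tcp_pos: [0.4829, 0.2621, 0.1176]
contact_force: [0.2, -0.9, 10.6]
tcp_pos: [0.4867, 0.2605, 0.1168]
contact_force: [0.5, -2.1, 10.1]
tcp_pos: [0.4893, 0.2593, 0.1161]
contact_force: [-0.8, -1.8, 11.4]
t 18.625 tcp [0.4893 0.2593 0.1161] xyaw -22.3 tool z [ 0.003  0.001 -1.   ] shift mm [ 0.7 -0.   6.1] F [-0.8 -1.8 11.4] gap 0.310300173466393 30.001963558606803
```

View pics/s6.png

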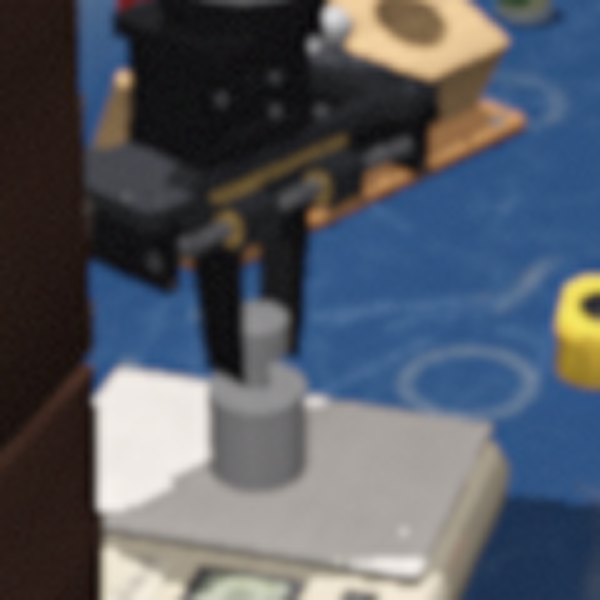

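The side crop shows the weight essentially upright at (258,430). One last bit of the arc, then a gradual release and a look.

```bash
for i in 1; do python3 -m pendant '[[[1,1.2,0,0.4,0],[1,0,0,0.2,0],[1,0,0,0,0]]]'; python3 -m pendant '[[[1,0,0,-0.6,0],[1,0,0,-0.3,0],[1,0,0,0,0]]]'; python3 -m pendant '[[[0.65,0,0,0,0],[0.6,0,0,0,0],[0.55,0,0,0,0],[0.5,0,0,0,0],[0.3,0,0,0,0],[0.2,0,0,0,0],[0.2,0,0,0,0]]]'; python3 -m pendant '[[[0.2,0,0,-10,0],[0.2,0,0,-20,0],[0.2,0,0,-25,0],[0.2,0,0,-30,0],[0.2,0,0,-30,0],[0.2,0,0,-30,0]]]';python3 -m pendant '[[[0.2,0,30,0,0],[0.2,0,40,0,0],[0.2,0,40,0,0],[0.2,0,40,0,0],[0.2,0,40,0,0],[0.2,0,30,0,0],[0.2,0,0,0,0]]]'; done | grep -E "tcp_pos|contact"
python3 - <<'E'
from h import *
err([.49,.259,.11])
im,d=ctrl.read_camera("side");a=cv2.resize(im[220:340,240:360,::-1],(400,400),interpolation=cv2.INTER_CUBIC)
im,d=ctrl.read_camera("top");b=cv2.resize(im[190:310,80:220,::-1],(400,343),interpolation=cv2.INTER_CUBIC)
cv2.imwrite("pics/s7.png",np.hstack([a,np.vstack([b,np.zeros((57,400,3),np.uint8)])]))
S=cloud("top",ctrl.regions_of("top","scale")[0]["mask"]|ctrl.regions_of("top","disc_weight")[0]["mask"],d)
B=S[(S[:,2]>.08)&(S[:,2]<.098)];K=S[(S[:,2]>.115)&(S[:,2]<.14)]
print("body",len(B),B.mean(0).round(4),"knob",len(K),K.mean(0).round(4),K[:,2].std())
for c in("top","side"):
  for t,z in(("disc_weight_knob",.119),("disc_weight",.048)):
    q=ctrl.mark_of(c,t)[0];print(c,t,q["score"],world(c,[q["position"]],z=z).round(4))
m=ctrl.regions_of("top","scale")[0]["mask"];P=cloud("top",m,d);P=P[P[:,2]>.03];print(cv2.minAreaRect(P[:,:2].astype(np.float32)))
E
```

```text
tcp_pos: [0.4899, 0.2589, 0.116]
contact_force: [-4.1, -1.8, 17.5]
tcp_pos: [0.4897, 0.2589, 0.116]
contact_force: [-1.7, -0.3, 8.4]
tcp_pos: [0.4894, 0.2587, 0.1151]
contact_force: [0.3, -0.8, -0.1]
tcp_pos: [0.4892, 0.2587, 0.2619]
contact_force: [-0.9, -0.0, -0.1]
tcp_pos: [0.4055, 0.0541, 0.2609]
contact_force: [0.5, -0.2, -0.0]
t 21.925 tcp [0.4055 0.0541 0.2609] xyaw -22.43 tool z [ 0.001 -0.    -1.   ] shift mm [-2.000e-01 -2.216e+02  1.509e+02] F [ 0.5 -0.2 -0. ] gap 0.7955172281475398 0.0
body 200 [0.4874 0.2498 0.0907] knob 178 [0.4892 0.2565 0.1267] 0.0033618502384067856
top disc_weight_knob 0.98 [[0.4905 0.2552 0.119 ]]
top disc_weight 0.85 [[0.4862 0.2527 0.048 ]]
side disc_weight_knob 0.7 [[0.4754 0.2673 0.119 ]]
side disc_weight 0.95 [[0.4787 0.2652 0.048 ]]
((0.48739388585090637, 0.28590139746665955), (0.20863820612430573, 0.3298413157463074), 4.583242893218994)
```

View pics/s7.png

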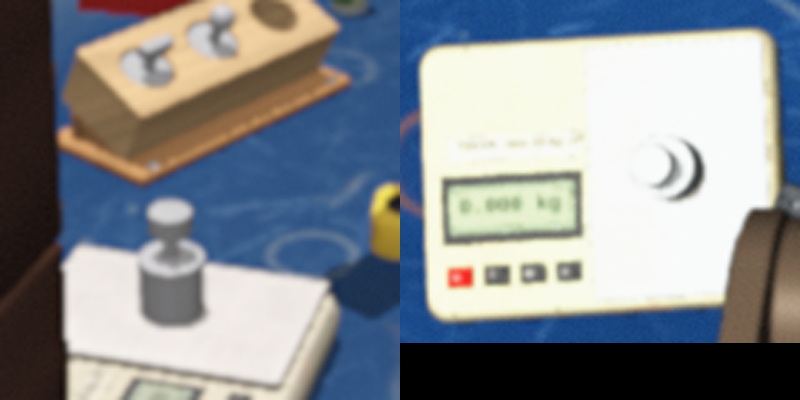

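The weight stands upright with its base centre near crop (670,167). The platform's middle is at about (675,168), so it is within roughly 3 mm of centre. The gripper is clear and the other weights are in their pockets, so I'm handing in.

```bash
python3 -c "
from plant import ctrl
print(ctrl.finish_job())"
```

```text
the job is handed in; nothing more can be done
None
```

The disc-knob weight is standing upright within about 3 mm of the middle of the scale platform. The other two weights are still in their pockets, no sign of contact with anything else, and the job was handed in at about 22 s of the 51 s limit.

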